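# Open the lid of the bench spinner with its twin release buttons

## Robot

A 7-joint arm with a two-finger parallel gripper is mounted at the origin on a cart in front of the work surface, level with it; the furniture and walls round the work are solid. World frame = base frame: x ahead of the robot, y to its left, z up, the work surface at z = 0. Lengths are in mm, angles in rad, forces in N, time in s.
With the tool pointing down it reaches from about 425 to 825 mm from the base axis. Payload 3.6 kg.
Tool frame: the origin (TCP) lies at the very end of the fingers, on their centre line; the grasp point (between the pads) lies robot.grasp_offset behind it (robot.grasp_offset is the distance from the TCP to the grasp point, in mm); z points along the fingers, y is the direction in which the jaws open and shut (so a half turn about z gives the same grasp; the last joint's range is limited). The gripper opens to 93 mm and grips with 3 to 60 N. Pads are 15 mm wide; open, the fingers measure 128 mm over their backs; the gripper's body (75 mm by 188 mm) begins 65 mm behind the grasp point.
Start: joints at [1.296, 0.615, -0.013, 1.423, 0.008, 1.103, -0.04], TCP at [160.07, -629.952, 218.64] pointing down, gripper open.
Joint ranges: [-3.12, 3.12], [-0.3, 2.06], [-1.34, 1.32], [0.26, 2.42], [-1.36, 4.5], [0.01, 1.98], [-2.84, 2.84]. Speed limits (rad/s): [2.79, 2.79, 3.14, 3.14, 3.14, 3.14, 3.14].

## Interface

Orientations are given as a rotation vector (axis times angle).
In Python, from bench import robot, planner, snapshot, monitor gives the robot as it stands. Calls block until the motion is done:
- robot.movep(position, orientation): joint-space move of the TCP to a pose.
- robot.line_to(position, attitude=None, speed=150): straight line of the TCP; attitude=None keeps the orientation; speed is the mean speed in mm/s.
- robot.move_j(angles): joint-space move.
- robot.let_go() and robot.close(newtons=None): open the fingers fully, or close them until they stop; newtons is the grip in N (None keeps the last).
- robot.pause(seconds).
- planner.solve_ik(position, orientation): joint angles nearest the present ones, or None.
- snapshot(name): name is "scene" or "top" or "wrist"; returns a dict with "image" (384x512x3 uint8, blue, green, red), "fx", "fy", "cx", "cy" (pixels), "T" (4x4, takes a point from camera to world coordinates); the wrist camera has in their place "tool_from_camera" (4x4, takes a point from camera to tool coordinates, whose origin is the TCP and whose axes are the flange's). Camera axes: x right, y up, looking along -z (the intrinsics and any distortion apply to the point x, -y, -z); pixel columns grow to the right and rows downward; lengths in mm; the calibration is good to about 2 mm. A picture is of the moment at which its call begins: read the wrist's pose just before it. There is no depth.
A pose or a line that the arm cannot do raises robot.Unreachable and nothing moves.
- robot.finish_job(): hands the job in, once; it reports no verdict.
Readings, each from a call of its own:
- monitor.get_time_s(): time.
- monitor.get_qpos(): joint angles.
- monitor.get_qd(): joint speeds.
- monitor.get_joint_torque(): joint torques, N m.
- monitor.get_position(): TCP position.
- monitor.get_tcp_rot(): TCP orientation.
- monitor.get_ft_force(): force on the tool from outside, world axes, zero at the start.
- monitor.get_torque(): the same for the moment, N m.
- monitor.get_width(): finger opening in mm.
Only numpy, scipy, OpenCV 4.12 (cv2) and the standard library are available. Lean on these libraries where they do the work, as an engineer would, in place of code of your own. Each camera call takes 0.05 s, during which the arm holds its last target.

## Task

Open the bench spinner so that the tubes in its rotor can be reached: put one fingertip on each of the two round lid-release buttons on its front, press both right down together, and keep them down until the lid has sprung up and stopped by itself. Then let go of the buttons and gently push the lid on with the fingers, past upright, until it leans back and stays open by itself. Press and push only: pinch and lift nothing, and leave the spinner and the things around it where they stand.

Things in the scene. Friction and masses are not known exactly. Their poses are not given: they have to be found in the camera images.
- spinner: bench spinner (mini centrifuge): off-white housing 232 x 169 mm, 108 mm high with the lid shut, 2.3 kg, loose on rubber feet. Origin: centre of its underside; x points from the buttons (front) to the lid hinge (back), y to its left, z up. The front console (x -112 to -40 mm, 146 mm wide, 93 mm high) carries the two buttons; behind it a round bowl, rotor inside, under a round clear lid
- button_left_top (a point): centre of the top face of the left button: a round dark cap of 24 mm diameter, 10 mm proud of the console, at (-88, +30, 103) mm in the spinner's frame while up; 60 mm from the other button, centre to centre, along the spinner's y. The point moves down with the button
- button_right_top (a point): the same for the right button, at (-88, -30, 103) mm in the spinner's frame
- button_left (a joint): travel of the left button in m: 0 up, 0.006 fully down; it moves straight down against a spring (1.4 N to start, 4 N fully down) and springs back when let go. Each button draws back its own bolt from over a lug of the lid; the bolt is clear at about 0.004. One button alone never frees the lid: both must be down at once
- button_right (a joint): travel of the right button in m, as for the left
- lid (a joint): lid angle in rad: 0 shut, 1.57 upright, 1.9 on its stop. With both bolts drawn back a spring lifts it slowly to about 1.0 (some 1.5 s) and no further. From there it takes a push of under 3 N at its front bar; let go before upright it sinks back to about 1.0, past upright it stays open and slowly sinks to 1.9
- lid_edge (a point): middle of the lower front edge of the lid's straight dark front bar (96 mm wide, 10 mm thick, 16 mm deep), 130 mm from the hinge axis; lid shut: (-36, 0, 98) mm in the spinner's frame; at 1.0 rad 110 mm higher, 60 mm farther back. Two hooked tongues 30 mm either side of the middle, 14 mm wide, stand 20 mm out of the lid's flat underside, which faces the robot when the lid is up
- lid_hinge (a point): middle of the lid's hinge axis, on the back of the spinner at (94, 0, 100) mm in its frame; the axis runs along the spinner's y
- dye_bottle: small white bottle with a yellow screw cap, 42 mm in diameter, 84 mm tall, standing beside the spinner; loose, to be left alone. Origin: centre of its underside
- tube_15: capped centrifuge tube lying on the worktop beside the spinner, 119 mm long, 20 mm thick; loose, to be left alone. Origin: its middle at worktop height
- pcr_strip: strip of eight tiny clear tubes, 70 x 23 x 8 mm, lying beside the spinner; loose, to be left alone. Origin: its middle at worktop height
- marker: marker pen, 132 mm long, 16 mm thick, lying beside the spinner; loose, to be left alone. Origin: its middle at worktop height

How it is judged (in metres and radians):
On the way:
1. both release buttons are held down together by the fingers until the lid has sprung up (value of joint each of button_left, button_right above 0.003 m and value of joint lid above 0.9 rad and contact force between the fingers and spinner above 1 N), for 0.2 s.
At the end, for the whole second after the job is handed in: The lid leans back past upright (more than 1.68 rad), both buttons are up again (within 1 mm), and the spinner stands level and still within 25 mm of where it stood (value of joint lid above 1.68 rad and value of joint each of button_left, button_right below 0.001 m and angle between spinner's own z axis and vertical below 0.03 rad and linear speed of spinner below 0.01 m/s and distance of spinner from where it was at the start of the episode below 0.025 m); the robot touches nothing.
It fails at once if the spinner is lifted, or shoved more than 25 mm (height (world z) of spinner above 0.008 m or distance of spinner from where it was at the start of the episode above 0.025 m).
It fails at once if the lid is pinched or forced (more than 20 N from the fingers) (contact force between the fingers and lid above 20 N).
It fails at once if one of the things around the spinner is moved more than 20 mm or picked up (distance of any of dye_bottle, tube_15, pcr_strip, marker from where it was at the start of the episode above 0.02 m).
It also fails if it takes over 45 s, if anything falls off the work surface, if the arm or the gripper's body presses on something with over 40 N, if the wrist force passes 120 N, or if a joint passes its speed limit or range.

## Working session

There is one attempt and no reset: what is moved stays moved. The work goes in short steps, each a Python script; the robot and the scene stay as the last script left them, time stands still between calls to the robot, and variables do not carry over. Pictures are saved under pics/ and viewed, and the job is handed in when it is done.

```bash
ls; mkdir -p pics; python3 - <<'E'
from bench import robot, planner, snapshot, monitor
import cv2, numpy as np
for n in ["scene","top","wrist"]:
    s=snapshot(n); cv2.imwrite(f"pics/{n}0.png",s["image"])
    print(n,{k:(np.round(v,4).tolist() if k!="image" else 0) for k,v in s.items()})
print(monitor.get_time_s(),monitor.get_position(),monitor.get_tcp_rot(),monitor.get_width(),robot.grasp_offset)
E
```

```text
pics
scene {'image': 0, 'fx': 490.9573, 'fy': 490.9573, 'cx': 264.6249, 'cy': 192.5537, 'T': [[-0.6131, 0.487, -0.6221, -51.5115], [-0.7899, -0.3906, 0.4727, 377.4719], [-0.0128, 0.7812, 0.6241, 701.917], [0.0, 0.0, 0.0, 1.0]]}
top {'image': 0, 'fx': 366.5389, 'fy': 366.5389, 'cx': 250.2347, 'cy': 191.0563, 'T': [[-0.0065, 0.9972, -0.0748, 471.1215], [-1.0, -0.006, 0.0061, -92.7353], [0.0057, 0.0749, 0.9972, 979.2684], [0.0, 0.0, 0.0, 1.0]]}
wrist {'image': 0, 'fx': 286.0698, 'fy': 286.0698, 'cx': 256.5397, 'cy': 194.6333, 'tool_from_camera': [[0.0004, 0.96, 0.2801, 77.3657], [1.0, -0.0003, -0.0005, 0.1176], [-0.0004, 0.2801, -0.96, -166.2324], [0.0, 0.0, 0.0, 1.0]]}
0.15 [ 159.91997643 -629.4156825   217.75272796] [-3.11538747e+00 -3.89644629e-01  4.08376875e-04] 93.16088363185318 18.8
```

View pics/top0.png

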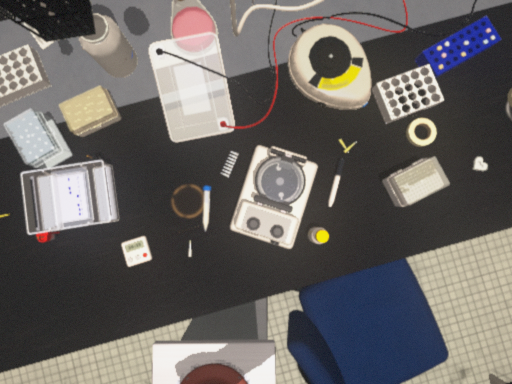

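View pics/scene0.png

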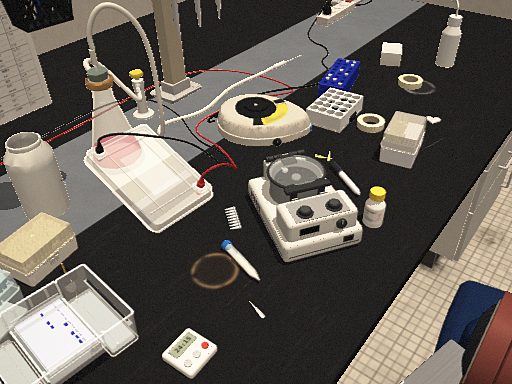

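```bash
python3 - <<'E'
import cv2
a=cv2.imread("pics/top0.png")[135:255,215:365]
cv2.imwrite("pics/topc.png",cv2.resize(a,None,fx=5,fy=5,interpolation=cv2.INTER_CUBIC))
a=cv2.imread("pics/scene0.png")[140:270,240:400]
cv2.imwrite("pics/scenec.png",cv2.resize(a,None,fx=4.5,fy=4.5,interpolation=cv2.INTER_CUBIC))
E
```

```text
(no output)
```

View pics/topc.png

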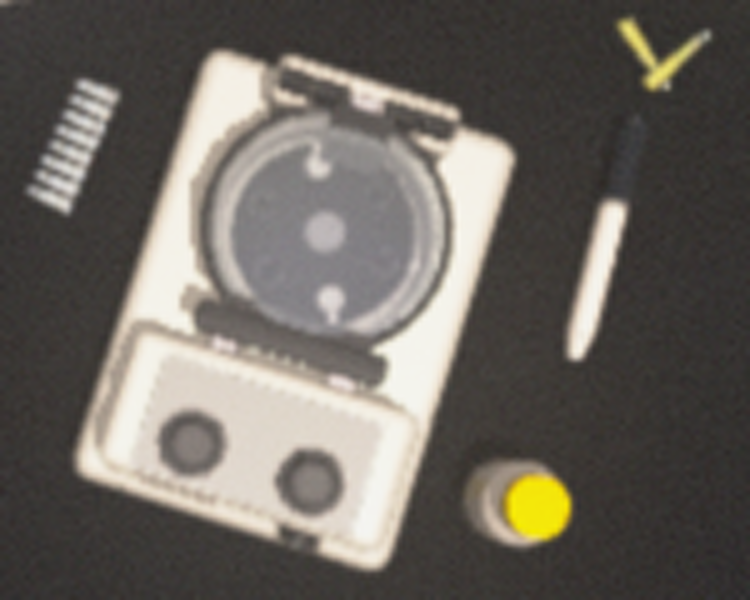

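View pics/scenec.png

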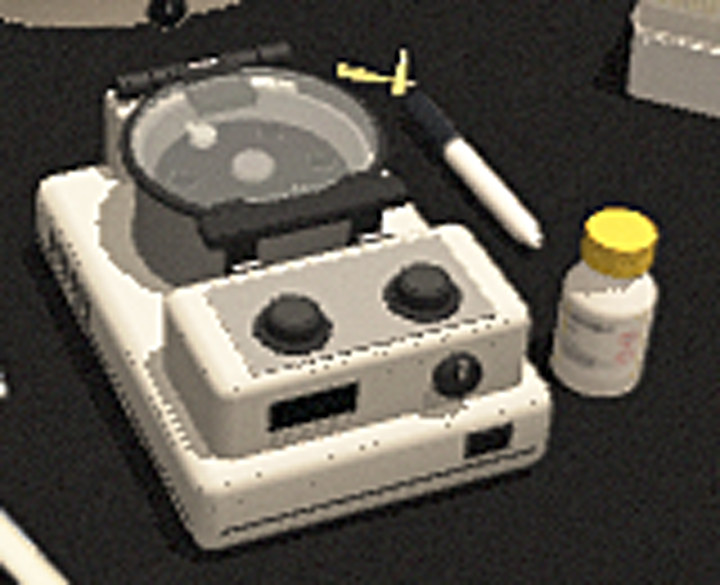

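```bash
cat > h.py <<'E'
from bench import robot, planner, snapshot, monitor
import cv2, numpy as np
from scipy.spatial.transform import Rotation as R
def ray(s,u,v,T=None):
    T=np.array(s["T"]) if T is None else T
    d=np.array([(u-s["cx"])/s["fx"],-(v-s["cy"])/s["fy"],-1.]); return T[:3,3],T[:3,:3]@d
def onz(s,u,v,z,T=None):
    o,d=ray(s,u,v,T); return o+d*(z-o[2])/d[2]
def proj(s,p,T=None):
    T=np.array(s["T"]) if T is None else T
    c=T[:3,:3].T@(np.array(p)-T[:3,3]); return s["cx"]+s["fx"]*c[0]/-c[2], s["cy"]-s["fy"]*c[1]/-c[2]
def wristT(s,pos,rot):
    W=np.eye(4); W[:3,:3]=R.from_rotvec(rot).as_matrix(); W[:3,3]=pos
    return W@np.array(s["tool_from_camera"])
def down(yaw):
    # tool z down; tool y axis (jaw) at angle yaw+90 from world x ; tool x at angle yaw
    x=np.array([np.cos(yaw),np.sin(yaw),0]); z=np.array([0,0,-1.]); return np.column_stack([x,np.cross(z,x),z])
E
python3 - <<'E'
from h import *
t=snapshot("top");s=snapshot("scene")
for n,c,l,r in (("top",t,(253.2,223.0),(276.6,230.6)),("scene",s,(305.4,209.6),(333.8,203.6))):
    L=onz(c,*l,103);Rr=onz(c,*r,103);print(n,L,Rr,np.linalg.norm(L-Rr),np.degrees(np.arctan2(-(L-Rr)[0],(L-Rr)[1])))
print(down(0.0),R.from_rotvec(monitor.get_tcp_rot()).as_matrix())
E
```

```text
top [ 460.53515906 -104.6905862   103.        ] [ 442.15835064 -160.23721521  103.        ] 58.5075643206532 -18.306059492770828
scene [ 457.38266105 -104.31951722  103.        ] [ 436.88152292 -157.88441188  103.        ] 57.3541158404807 -20.943577246967866
[[ 1.  0.  0.]
 [ 0. -1.  0.]
 [ 0.  0. -1.]] [[ 9.69206043e-01  2.46250983e-01 -3.17006459e-04]
 [ 2.46251186e-01 -9.69205353e-01  1.15674237e-03]
 [-2.23954118e-05 -1.19918491e-03 -9.99999281e-01]]
```

View pics/wrist0.png

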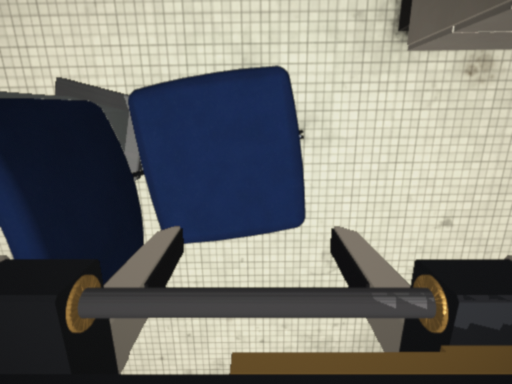

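```bash
python3 - <<'E'
from h import *
print(monitor.get_time_s(),monitor.get_width())
print(robot.close(3)); print(monitor.get_time_s(),monitor.get_width())
s=snapshot("wrist"); cv2.imwrite("pics/w1.png",s["image"])
E
```

```text
0.25 92.5603025230873
False
1.7 0.855254832487921
```

View pics/w1.png

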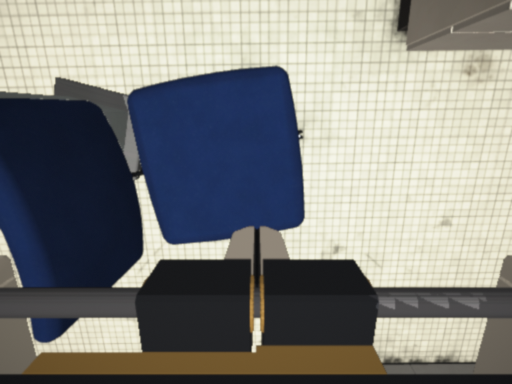

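```bash
python3 - <<'E'
from h import *
print(monitor.get_time_s())
yaw=np.radians(-19.)
ex=np.array([np.cos(yaw),np.sin(yaw),0]);ey=np.array([-np.sin(yaw),np.cos(yaw),0])
mid=np.array([449.5,-132,0])
c=0
for phi in list(range(-180,180,10)):
  for pd in (0,10):
   for roll in (0,180):
    f=np.radians(phi); d=(np.cos(f)*ex+np.sin(f)*ey)*np.cos(np.radians(pd)); d[2]=-np.sin(np.radians(pd))
    up=np.array([0,0,1.]);x=up-d*(up@d);x/=np.linalg.norm(x); x*=1 if roll==0 else -1
    M=np.column_stack([x,np.cross(d,x),d])
    p=mid+d*25+np.array([0,0,108.])
    q=planner.solve_ik(p,R.from_matrix(M).as_rotvec())
    if q is not None: print(phi,pd,roll,np.round(q,2)); c+=1
print(c,monitor.get_time_s())
# vertical
M=down(yaw)
for s in (0,np.pi): print(planner.solve_ik([449.5,-132,103],R.from_matrix(down(yaw+s)).as_rotvec()))
E
```

```text
1.75
-150 10 0 [-0.1   1.23  0.37  1.3   0.15  1.95  2.01]
-150 10 180 [-0.08  1.22  0.32  1.3   0.17  1.96 -1.17]
-140 0 0 [-0.26  1.34  0.56  1.33  0.23  1.95  2.21]
-140 0 180 [-0.26  1.34  0.56  1.33  0.23  1.95 -0.93]
-140 10 0 [ 0.02  1.18 -0.01  1.36  0.41  1.96  1.79]
-140 10 180 [-0.15  1.21  0.32  1.37  0.27  1.87 -1.12]
-130 0 0 [-0.15  1.25  0.18  1.4   0.48  1.95  1.94]
-130 0 180 [-0.24  1.28  0.35  1.4   0.4   1.89 -1.07]
-130 10 0 [ 0.05  1.17 -0.2   1.43  0.58  1.96  1.7 ]
-130 10 180 [-0.22  1.18  0.31  1.45  0.37  1.78 -1.11]
-120 0 0 [-0.12  1.22 -0.01  1.49  0.64  1.93  1.82]
-120 0 180 [-0.3   1.25  0.33  1.5   0.51  1.78 -1.1 ]
-120 10 0 [-0.01  1.14 -0.2   1.53  0.68  1.89  1.72]
-120 10 180 [-0.27  1.15  0.28  1.54  0.48  1.68 -1.12]
-110 0 0 [-0.07  1.2  -0.2   1.59  0.81  1.96  1.69]
-110 0 180 [-0.37  1.23  0.32  1.6   0.6   1.67 -1.14]
-110 10 0 [ 0.05  1.14 -0.39  1.62  0.84  1.93  1.61]
-110 10 180 [-0.33  1.13  0.26  1.64  0.59  1.57 -1.15]
-100 0 0 [-0.12  1.18 -0.2   1.7   0.91  1.88  1.66]
-100 0 180 [-0.52  1.24  0.46  1.71  0.63  1.47 -1.1 ]
-100 
[... 2992 characters left out ...]
.37 -0.7   1.34 -0.26  1.85  0.79]
140 0 180 [ 0.69  1.27 -0.29  1.35 -0.45  1.94 -2.05]
140 10 0 [ 0.88  1.28 -0.7   1.38 -0.19  1.74  0.8 ]
140 10 180 [ 0.44  1.18  0.18  1.4  -0.58  1.96 -1.73]
150 0 0 [ 0.8   1.39 -0.72  1.27 -0.18  1.97  0.79]
150 0 180 [ 0.82  1.4  -0.77  1.26 -0.15  1.97 -2.4 ]
150 10 0 [ 0.8   1.3  -0.7   1.31 -0.11  1.87  0.82]
150 10 180 [ 0.51  1.19 -0.08  1.33 -0.38  1.96 -1.86]
160 10 0 [ 0.72  1.31 -0.71  1.26 -0.03  1.97  0.87]
160 10 180 [ 0.67  1.28 -0.58  1.26 -0.08  1.98 -2.18]
86 1.75
[ 0.19345539  0.51053301  0.06511092  2.0675896  -0.05939973  0.56517195
 -1.60194629]
[ 0.66853313  0.58226808 -0.63249302  2.05340727  0.54686808  0.67532843
  0.91481173]
```

```bash
python3 - <<'E'
from h import *
yaw=np.radians(-19.)
robot.movep([449.5,-132,190],R.from_matrix(down(yaw+np.pi)).as_rotvec())
t0=monitor.get_time_s(); robot.let_go(); print(t0,monitor.get_time_s(),monitor.get_width())
p,r=monitor.get_position(),monitor.get_tcp_rot()
s=snapshot("wrist"); cv2.imwrite("pics/w2.png",s["image"]); np.savez("w2.npz",p=p,r=r)
print(p,r,monitor.get_qpos(),monitor.get_ft_force())
# timing test
for dz,sp in ((-5,150),(5,150),(-8,60),(8,20)):
    a=monitor.get_time_s(); q=monitor.get_position(); q=np.array([449.5,-132,0])+[0,0,190+ (dz if dz<0 else 0)]
    robot.line_to(q,speed=sp); print(dz,sp,monitor.get_time_s()-a,monitor.get_position())
E
```

```text
3.825 5.3 92.94812558402703
[ 449.50328573 -131.96558621  190.00233556] [-5.18404779e-01 -3.09851856e+00 -2.71288855e-05] [ 0.75604873  0.45801508 -0.73506534  1.95283316  0.39564836  0.87795107
  1.05315481] [ 0.2824799   0.34011753 -0.50049727]
-5 150 0.25 [ 449.1409694  -131.99862255  184.59013537]
5 150 0.25 [ 449.92075987 -131.95559889  190.47885151]
-8 60 0.28330000000000055 [ 448.96148542 -131.9461746   181.37119867]
8 20 0.5499999999999998 [ 449.5764293  -132.04280371  190.17730676]
```

View pics/w2.png

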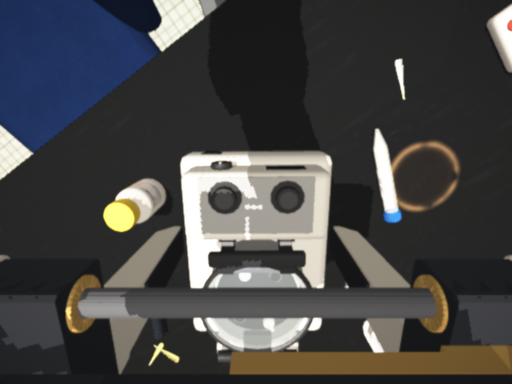

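```bash
python3 - <<'E'
from h import *
im=cv2.imread("pics/w2.png"); 
cv2.imwrite("pics/w2c.png",cv2.resize(im[140:280,170:345],None,fx=4.5,fy=4.2,interpolation=cv2.INTER_CUBIC))
E
```

```text
(no output)
```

View pics/w2c.png

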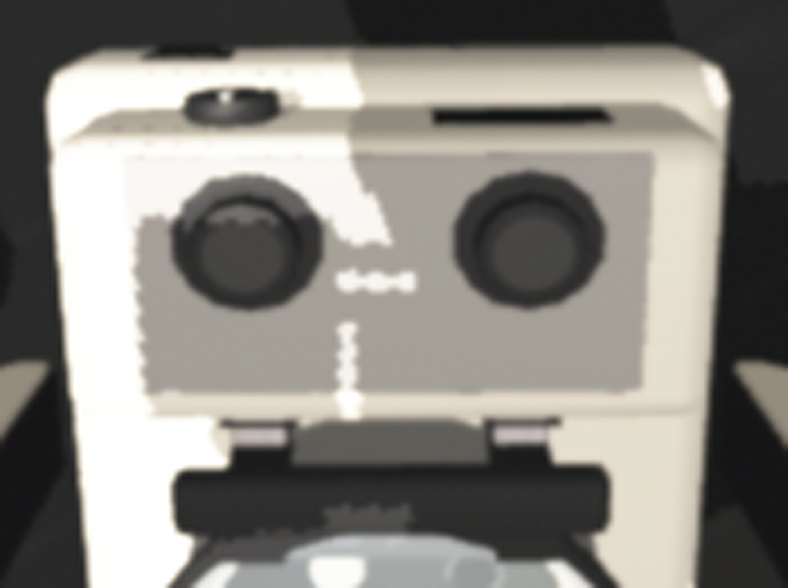

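```bash
python3 - <<'E'
from h import *
s=snapshot("wrist"); z=np.load("w2.npz"); T=wristT(s,z["p"],z["r"])
f=lambda x,y:(170+(x+.5)/4.5-.5,140+(y+.5)/4.2-.5)
P=onz(s,*f(243,254),103,T);Q=onz(s,*f(532,253),103,T)  # P right, Q left
print(P,Q,np.linalg.norm(P-Q),(P+Q)/2,np.degrees(np.arctan2(-(Q-P)[0],(Q-P)[1])))
# front edges of bar at z=98+..., console rear corners
A=onz(s,*f(175,500),106,T);B=onz(s,*f(608,500),106,T);print("bar",A,B,(A+B)/2,np.degrees(np.arctan2(-(B-A)[0],(B-A)[1])),np.linalg.norm(A-B))
E
```

```text
[ 440.16822109 -161.57128237  103.        ] [ 459.31028689 -105.17350653  103.        ] 59.55776862255249 [ 449.73925399 -133.37239445  103.        ] -18.747814227560834
bar [ 490.57359669 -196.1471172   106.        ] [ 521.07325086 -107.40621219  106.        ] [ 505.82342378 -151.77666469  106.        ] -18.967502213998884 93.83590532044849
```

```bash
python3 - <<'E'
from h import *
yaw=np.radians(-18.85); rv=R.from_matrix(down(yaw+np.pi)).as_rotvec()
C=np.array([449.7,-133.0,0])
g=lambda z:C+[0,0,z]
robot.line_to(g(115),rv,speed=120); print(monitor.get_time_s(),monitor.get_position(),monitor.get_ft_force())
s=snapshot("scene"); cv2.imwrite("pics/s2.png",s["image"][100:300,200:430].repeat(3,0).repeat(3,1))
robot.line_to(g(100),speed=80); print(monitor.get_time_s(),monitor.get_position(),monitor.get_ft_force(),monitor.get_width())
E
```

```text
7.5083 [ 450.20212685 -132.87542111  115.36197811] [ 0.84297423 -0.00474055  0.5461633 ]
7.9 [ 449.64122172 -132.99667283  100.0629132 ] [ 0.46014214 -0.90256903  0.70479177] 92.95902492852585
```

View pics/s2.png

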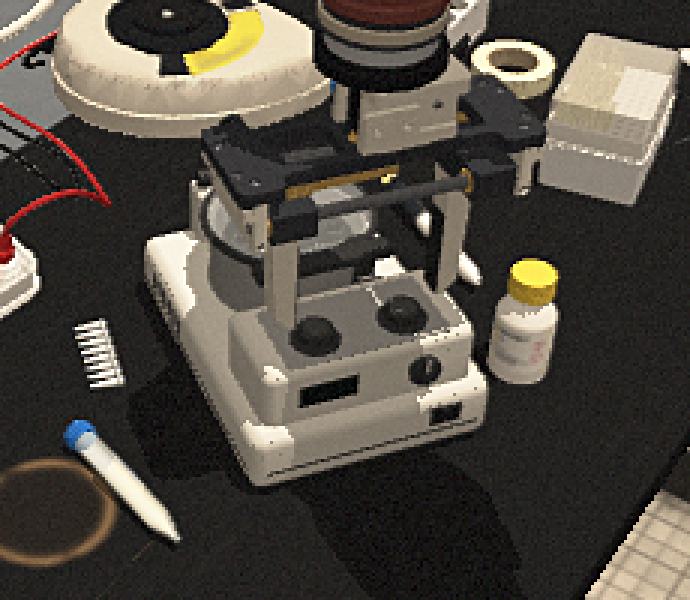

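```bash
python3 - <<'E'
from h import *
C=np.array([449.7,-133.0,0]); g=lambda z:C+[0,0,z]
print(robot.close(3)); print(monitor.get_time_s(),monitor.get_width(),monitor.get_position(),monitor.get_ft_force())
s=snapshot("wrist"); cv2.imwrite("pics/w3.png",s["image"])
print(monitor.get_time_s(),monitor.get_width())
E
```

```text
False
8.225 83.63505178349179 [ 450.05474233 -132.95124761  100.36429676] [0.84264784 0.04341198 1.95702782]
8.275 83.25693773468153
```

View pics/w3.png

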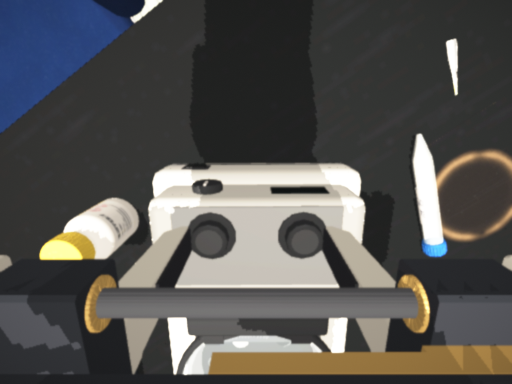

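```bash
python3 - <<'E'
from h import *
C=np.array([449.7,-133.0,0]); g=lambda z:C+[0,0,z]
P=lambda: print(round(monitor.get_time_s(),3),round(monitor.get_width(),1),np.round(monitor.get_position(),1),np.round(monitor.get_ft_force(),1))
P(); robot.line_to(g(106),speed=150); P()
for i in range(15):
    if monitor.get_width()<66: break
    robot.pause(0.03)
P()
robot.line_to(g(93.5),speed=150); P()
f=monitor.get_ft_force()[2]; z=93.5
while f<25 and z>88:
    z-=1.0; robot.line_to(g(z),speed=150); P(); f=monitor.get_ft_force()[2]
E
```

```text
8.275 83.3 [ 450.  -132.9  100.4] [ 0.5 -0.   1.4]
8.525 54.4 [ 449.9 -133.1  106.4] [ 0.2 -0.1 -0.1]
8.525 54.4 [ 449.9 -133.1  106.4] [ 0.2 -0.1 -0.1]
8.775 43.9 [ 451.8 -133.3   97. ] [-4.   0.2 26.4]
```

```bash
python3 - <<'E'
from h import *
P=lambda: print(round(monitor.get_time_s(),3),round(monitor.get_width(),1),np.round(monitor.get_position(),1),np.round(monitor.get_ft_force(),1))
P(); robot.pause(0.1);P()
robot.pause(0.3);P()
s=snapshot("scene"); cv2.imwrite("pics/s3.png",s["image"][60:260,200:430].repeat(3,0).repeat(3,1))
E
```

```text
8.775 43.9 [ 451.8 -133.3   97. ] [-4.   0.2 26.4]
8.875 43.7 [ 451.9 -133.3   97.1] [-3.5 -1.4 26.1]
9.175 43.5 [ 451.8 -133.3   97.1] [-4.2 -0.4 25.5]
```

View pics/s3.png

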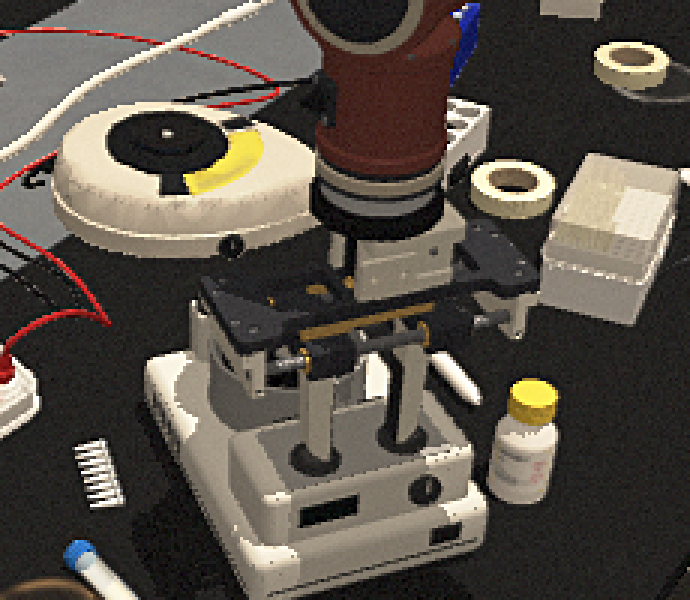

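```bash
python3 - <<'E'
from h import *
P=lambda: print(round(monitor.get_time_s(),3),round(monitor.get_width(),1),np.round(monitor.get_position(),1),np.round(monitor.get_ft_force(),1))
robot.pause(1.2);P()
s=snapshot("scene"); a=s["image"][60:260,200:430].repeat(2,0).repeat(2,1)
s=snapshot("top"); b=s["image"][115:265,205:375]; b=cv2.resize(b,(340,300),interpolation=cv2.INTER_CUBIC)
o=np.zeros((400,800,3),np.uint8); o[:,:460]=a; o[:300,460:]=b; cv2.imwrite("pics/s4.png",o)
E
```

```text
10.425 43.6 [ 451.9 -133.3   97.1] [-4.6  0.8 26. ]
```

View pics/s4.png

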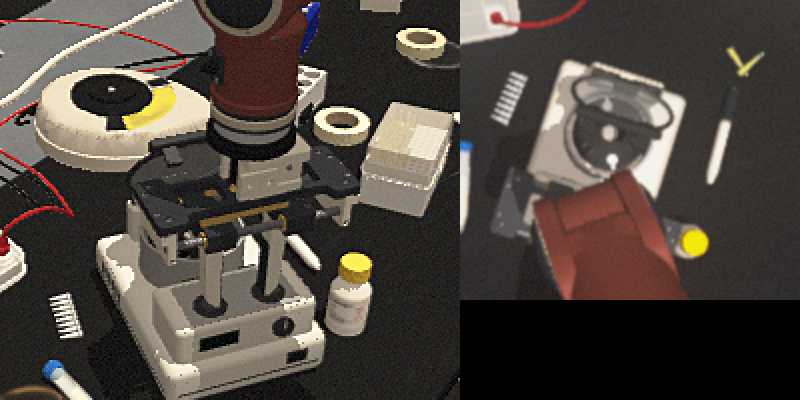

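```bash
python3 - <<'E'
from h import *
P=lambda: print(round(monitor.get_time_s(),3),round(monitor.get_width(),1),np.round(monitor.get_position(),1),np.round(monitor.get_ft_force(),1))
C=np.array([449.7,-133.0,0]); g=lambda z:C+[0,0,z]
a=snapshot("top")["image"]; robot.pause(0.7); b=snapshot("top")["image"]; P()
d=cv2.absdiff(a,b).max(2)[130:215,240:320]; print("diff",d.mean(),(d>60).sum())
robot.line_to(g(130),speed=100);P()
robot.line_to(g(300),speed=200);P()
robot.close(3);P()
s=snapshot("scene"); aa=s["image"][60:260,200:430].repeat(2,0).repeat(2,1)
s=snapshot("top"); b=s["image"][115:265,205:375]; b=cv2.resize(b,(340,300),interpolation=cv2.INTER_CUBIC)
o=np.zeros((400,800,3),np.uint8); o[:,:460]=aa; o[:300,460:]=b; cv2.imwrite("pics/s5.png",o)
E
```

```text
11.325 43.6 [ 451.9 -133.3   97.1] [-3.7  0.  25.7]
diff 2.9926470588235294 0
11.842 0.3 [ 449.4 -133.2  129.6] [-0.2  0.   1.1]
12.842 0.5 [ 448.8 -133.1  298.7] [-0.4 -0.   0.8]
13.058 0.6 [ 449.2 -133.   299.1] [-0.2  0.2 -0.2]
```

View pics/s5.png

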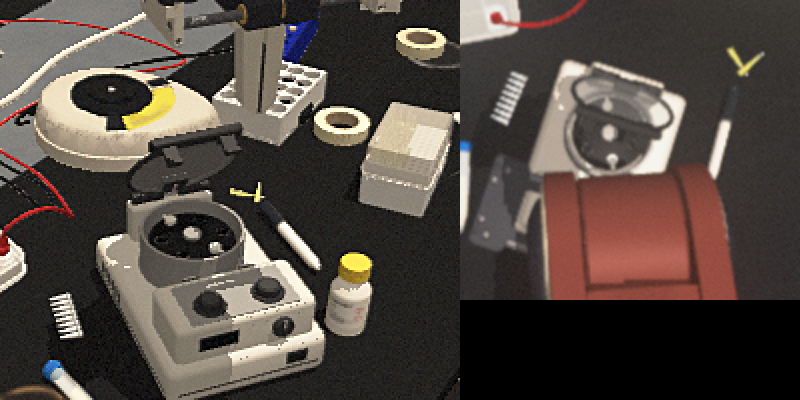

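```bash
python3 - <<'E'
from h import *
yaw=np.radians(-18.85); ex=np.array([np.cos(yaw),np.sin(yaw),0])
P=lambda n="": print(n,round(monitor.get_time_s(),3),np.round(monitor.get_position(),1),np.round(monitor.get_ft_force(),1))
O=np.array([449.7,-133.0,0])+88*ex; g=lambda x,z:O+x*ex+[0,0,z]
robot.line_to(g(-12,300),speed=150);P()
robot.line_to(g(-12,197),speed=120);P()
f0=monitor.get_ft_force()@ex
for x in range(5,106,10):
    robot.line_to(g(x,197),speed=45); f=monitor.get_ft_force()@ex-f0; print(x,round(f,1),round(monitor.get_time_s(),2))
    if f<-12: print("high"); break
s=snapshot("scene"); aa=s["image"][60:260,200:430].repeat(2,0).repeat(2,1)
s=snapshot("top"); b=s["image"][115:265,205:375]; b=cv2.resize(b,(340,300),interpolation=cv2.INTER_CUBIC)
o=np.zeros((400,800,3),np.uint8); o[:,:460]=aa; o[:300,460:]=b; cv2.imwrite("pics/s6.png",o)
E
```

```text
13.817 [ 521.1 -157.   299.7] [-0.   0.  -0.8]
 14.825 [ 522.2 -157.5  197.8] [ 0.1 -0.1 -0.8]
5 -1.0 15.35
15 1.0 15.72
25 -0.9 16.1
35 0.1 16.48
45 -0.2 16.85
55 0.6 17.23
65 -0.3 17.6
75 -0.6 17.98
85 -0.1 18.35
95 -0.7 18.73
105 -0.5 19.1
```

View pics/s6.png

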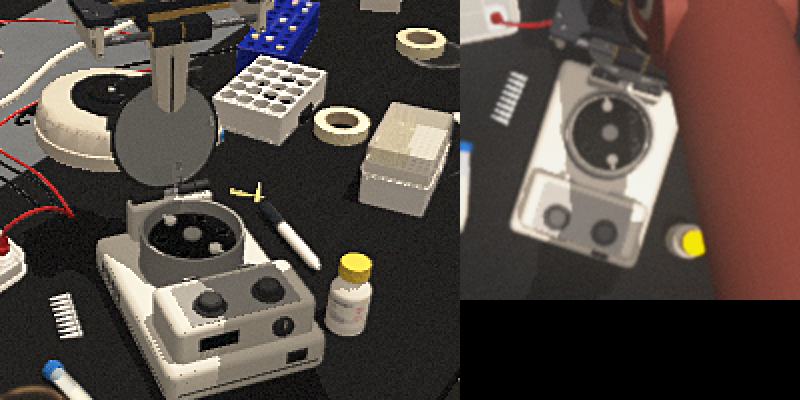

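```bash
python3 - <<'E'
from h import *
yaw=np.radians(-18.85); ex=np.array([np.cos(yaw),np.sin(yaw),0])
O=np.array([449.7,-133.0,0])+88*ex; g=lambda x,z:O+x*ex+[0,0,z]
robot.pause(1.0)
robot.line_to(g(20,197),speed=60)
robot.line_to(g(-20,320),speed=150)
robot.line_to(g(-110,330),speed=150)
robot.pause(1.0)
s=snapshot("scene"); aa=s["image"][60:260,200:430].repeat(2,0).repeat(2,1)
s=snapshot("top"); b=s["image"][115:265,205:375]; b=cv2.resize(b,(340,300),interpolation=cv2.INTER_CUBIC)
o=np.zeros((400,800,3),np.uint8); o[:,:460]=aa; o[:300,460:]=b; cv2.imwrite("pics/s7.png",o)
print(monitor.get_time_s(),monitor.get_ft_force())
for a in (1.57,1.68,1.9):
    p=O+[0,0,100]; e=p-ex*128*np.cos(a); e=e+[0,0,128*np.sin(a)]
    S=snapshot("scene"); Tt=s; u=proj(S,e); v=proj(Tt,e); print(a,((u[0]-200)*2,(u[1]-60)*2),((v[0]-205)*2+460,(v[1]-115)*2))
E
```

```text
24.625 [ 0.36687846 -0.22632444 -0.3201706 ]
1.57 (np.float64(208.16019102104156), np.float64(131.00566813737714)) (np.float64(612.68803973036), np.float64(146.51842798523063))
1.68 (np.float64(202.39347086510088), np.float64(124.46006802580268)) (np.float64(616.8564026922622), np.float64(133.70113438387295))
1.9 (np.float64(191.3909519247503), np.float64(116.31827607787304)) (np.float64(624.4624993151231), np.float64(109.4475219863827))
```

View pics/s7.png

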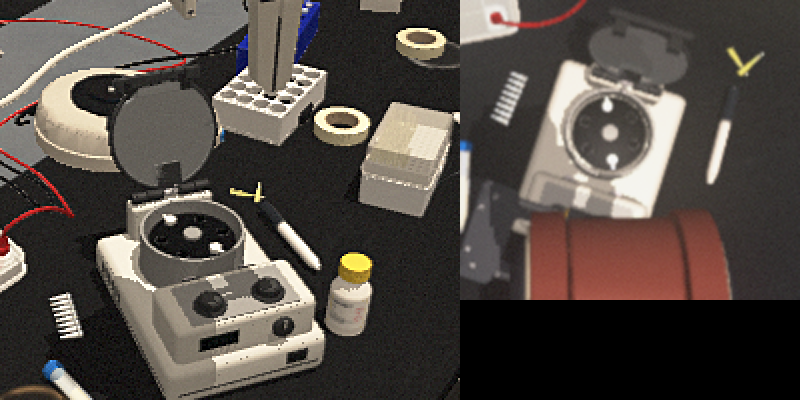

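```bash
python3 - <<'E'
from h import *
yaw=np.radians(-18.85); ex=np.array([np.cos(yaw),np.sin(yaw),0]);O=np.array([449.7,-133.0,0])+88*ex
S=snapshot("scene");Tt=snapshot("top")
cv2.imwrite("pics/t8.png",cv2.resize(Tt["image"][110:200,240:330],None,fx=6,fy=6,interpolation=cv2.INTER_CUBIC))
for a in (1.57,1.68,1.9):
    e=O+94*ex+[0,0,100]-ex*128*np.cos(a)+[0,0,128*np.sin(a)]
    u=proj(S,e); v=proj(Tt,e); print(a,((u[0]-200)*2,(u[1]-60)*2),((v[0]-205)*2+460,(v[1]-115)*2))
E
```

```text
1.57 (np.float64(172.080748854558), np.float64(85.42647092017515)) (np.float64(640.8298006113657), np.float64(60.944186881056794))
1.68 (np.float64(167.1133077474051), np.float64(79.83878281955506)) (np.float64(644.8949842191398), np.float64(48.441917903740205))
1.9 (np.float64(157.69985973665848), np.float64(73.31180862453965)) (np.float64(652.1392988271668), np.float64(25.29839288086623))
```

```bash
python3 -c "
from h import *
print(robot.finish_job(), monitor.get_time_s())"
```

```text
the job is handed in; nothing more can be done
the job is handed in; nothing more can be done
```

The lid is open and leaning back on its stop, and I've handed the job in at about 25 s of the 45 s allowed. No verdict was reported.

- **Getting the finger spacing:** The gripper can only be opened or closed fully, and neither spacing reaches both buttons. I closed at 3 N until the fingers stopped against the outer sides of the two caps (83.6 mm opening). I then lifted and pressed straight down while they were still closing.
- **Departure from your instructions:** This meant the fingers squeezed the caps sideways for a moment, although you asked for nothing to be pinched. Nothing was lifted by it.
- **Pressing the buttons:** One fingertip came down on each cap at 43.6 mm opening, and I held both down with about 26 N in total for 2.5 s. Two top-camera pictures 0.7 s apart showed the lid up and no longer moving before I let go.
- **Pushing the lid:** With closed fingers I pushed the lid back past upright between its tongues. The force reading stayed within about 1 N, which is noise level.

**Last checks:**
- **Lid:** In the last pictures its bar lies where a lid at 1.9 rad would appear: about (653, 25) against the predicted (652, 25) in the top view. In the scene view it is at (160, 77) against (158, 73).
- **Surroundings:** By eye, both buttons look up again, and the spinner and the things around it look where they stood; I did not measure their positions.
- **Robot:** The arm was clear of everything, with the fingers about 330 mm above the worktop.

None of these checks failed. The early position estimates from the three cameras differed by 2–4 mm, and I worked mainly from the wrist camera's.

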